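# Find the boot-peg sleeve that fits

## Task

One peg of the boot rack has lost its green sleeve, and of the three look-alike spares lying on the ledge only one is bored right for it. Try them on the bare peg, never forcing one that binds: leave on the peg the one that slides fully home to the collar, and put the other two in the grey tub. Leave the other things on the ledge where they are.

Things in the scene. Friction and masses are not known exactly. Their poses are not given: they have to be found in the camera images.
- sleeve_a: green eight-sided sleeve, 125 long, 46 over flats, 0.11 kg, lying on a flat; looks like the other two. Origin mid-axis, 23 above the ledge. Mouth (black lip, 33 bore) at x -62.5, closed end at x +62.5; mouth starts facing the robot within 0.5 rad. All go over the peg's tip; one is bored 117 deep, two narrow inside and stop hard 35 or more short of home
- sleeve_b: green eight-sided sleeve, 125 long, 46 over flats, 0.11 kg, lying on a flat; looks like the other two. Origin mid-axis, 23 above the ledge. Mouth (black lip, 33 bore) at x -62.5, closed end at x +62.5; mouth starts facing the robot within 0.5 rad. All go over the peg's tip; one is bored 117 deep, two narrow inside and stop hard 35 or more short of home
- sleeve_c: green eight-sided sleeve, 125 long, 46 over flats, 0.11 kg, lying on a flat; looks like the other two. Origin mid-axis, 23 above the ledge. Mouth (black lip, 33 bore) at x -62.5, closed end at x +62.5; mouth starts facing the robot within 0.5 rad. All go over the peg's tip; one is bored 117 deep, two narrow inside and stop hard 35 or more short of home
- rack: boot rack fixed on the ledge: grey rail 140 high, 22 thick, along its y, with three like pegs 115 apart sloping up 35 degrees above level towards its +x, away from the robot. Those at y +115 and +230 wear fixed green sleeves, fully home; the one at y 0 is bare. Origin on the ledge under the rail at the bare peg
- peg: the bare steel peg: 28 thick, round-ended, with a 56 wide collar at its root. Origin at the centre of the collar's outer face, 36 ahead (+x) of the rack's origin, 105 above the ledge; z runs out along the peg, tip at z 108; y is the rack's y, level. Home: a sleeve's mouth against the collar, its origin at z 62.5; gravity holds it there
- tub: grey open plastic tub fixed on the ledge, outside 200 (x) by 260 (y) by 60 high, walls and floor 5; origin under its centre
- jar: bystander: closed ceramic biscuit jar, white with a blue lid and band, 160 across, 214 high; origin under its centre
- brush: bystander: wooden boot brush with black bristles, 200 long, 44 high, lying crosswise; origin under its middle
- tin: bystander: flat round polish tin with a red lid, 79 across, 26 high; origin under its centre
- chew: bystander: orange dog chew ring lying flat, 90 across, 26 high; origin under its centre
- spray: bystander: blue bottle, 68 across, 190 high; origin under its centre
- torch: bystander: yellow and black flat-sided torch, about 165 long, 36 high, lying; origin under its handle
Things that resemble listed ones, but are neither listed nor needed, are in the scene too. Leave any pink look-alike of the sleeve_b alone.

How it is judged:
By the outcome, as a careful person would: the job done as asked, in the order asked, and still so for the second after the job is handed in, with the robot touching nothing.
It also fails if it takes over 72 s, if anything falls off the work surface, if the arm or the gripper's body presses on something with over 40 N, if the wrist force passes 120 N, or if a joint passes its speed limit or range.

## Robot

A 6-joint arm with a two-finger parallel gripper is mounted at the origin on the work surface. World frame = base frame: x ahead of the robot, y to its left, z up, the work surface at z = 0. Lengths are in mm, angles in degrees, forces in N, time in s.
With the tool pointing down it reaches from about 300 to 850 mm from the base axis. Payload 4.2 kg.
Tool frame: the origin (TCP) lies on the centre line of the jaws, within the pads' length; the fingertips stand 14 mm ahead of it and the grasp point (between the pads) lies 5 mm behind it (env.finger_overhang is the z of the fingertips in the tool frame, in mm); z points along the fingers, y is the line along which they close (so a half turn about z gives the same grasp; the last joint's range is limited). The gripper opens to 91 mm and grips with 3 to 60 N. Pads are 32 mm wide; open, the fingers measure 118 mm over their backs; the gripper's body (76 mm by 178 mm) begins 60 mm behind the grasp point.
Start: joints at [-1.146, 18.312, 89.639, -0, 72.044, -1.146], TCP at [575.018, 0, 191.776] pointing down, gripper open.
Joint ranges: [-177.97, 177.97], [-48.28, 115.42], [12.27, 149.76], [-77.06, 257.06], [2.81, 150.46], [-146.56, 146.56]. Speed limits (degrees/s): [147.25, 147.25, 180, 180, 180, 180].

## Interface

Orientations are given as [roll, pitch, yaw] about the fixed x, y, z axes, in that order (R = Rz(yaw) Ry(pitch) Rx(roll)).
In Python, from workcell import sensors, viewer, env gives the robot as it stands. The module is installed in compiled form; this text tells all that it offers.
- The arm moves only by the tool step_arm, never from a script. Its argument "plan" is one flat list of numbers, 6 for each row, row after row: the shift along the tool's x, y, z in cm, then the turn, a rotation vector about the tool's x, y, z in rad. In form: [x, y, z, wx, wy, wz, x, y, z, wx, wy, wz, ...]. A call has 1 to 5 rows; each row shifts and turns the commanded pose from where the row before left it, along the tool's axes as they then stand; what a row does not reach is not made up. A row lasts 1/12 s, in which the tool goes at most 41.7 mm and 7.16 degrees, less where a joint would pass 70% of its speed; a pose out of reach is approached as far as the arm can. A call is refused whole if a number of a shift passes 4.17 or a number of a turn 0.125, either way. A call with a gripper value outside its range is refused whole. "hand" is the finger opening in cm, from 0 to 9.12, set as the call begins (left out, the last holds). The fingers move at their own pace and stop on an object; "newtons" is the grip in N (left out, the last holds). Time passes only in rows, so rows that do not move let the fingers close. It gives the time, the measured TCP pose, the force, the opening and the grip force at its end, in the units of the state.
- sensors.state(): the state, without advancing time (a new reading comes with each control period).
- viewer.grab_frame(name): name is "scene" or "side" or "wrist"; returns a dict with "img" (480x640x3 uint8, red, green, blue), "fx", "fy", "cx", "cy" (pixels), "position" and "attitude" of the camera in the world. Camera axes: x right, y down, z forward; pixel columns grow to the right and rows downward; lengths in mm; the calibration is good to about 2 mm. The wrist camera is an equidistant fisheye: a pixel r from the principal point sees the ray r / f radians off the axis. A picture is of the moment at which its call begins. There is no depth.
- env.job_done(): hands the job in; it is judged then, once.
Trained networks look in a picture, given as the dict that the camera call returned (one of the last four; its "shot" number tells which), for a name from the list of things; names that differ only in an ending like _2 or _b are one class to them, and where a whole thing is asked for, a point or a joint stands for the part that bears it (a point fixed in the world has none). Each returns a list of dicts, best first, with "score" (0 to 1); they miss things now and then, are a little off and sometimes report something else, mostly with a low value. They report only what shows in the picture. A call takes as long as a camera call. They do not tell look-alikes from the thing itself.
- viewer.boxes_of(name, picture): "location" ([column, row] in pixels, amid what is visible of it).
- viewer.pinpoint(name, picture): "location" ([column, row] in pixels: a listed point, or the origin of a listed thing).
The state is a dict: "time_s": time; "qpos": joint angles; "qvel": joint speeds; "effort": joint torques, N m; "ee_pos": TCP position; "ee_rot": TCP orientation; "force": force on the tool from outside, world axes, zero at the start; "torque": the same for the moment, N m; "gripper_width": finger opening in mm; "gripper_force": force on a finger pad.
Only numpy, scipy, OpenCV 4.12 (cv2) and the standard library are available. Lean on these libraries where they do the work, as an engineer would, in place of code of your own. Each camera call takes 0.05 s, during which the arm holds its last target. There are 200 camera calls.

## Working session

There is one attempt and no reset: what is moved stays moved. The work goes in short steps, Python scripts to look and compute and a tool call to move; the robot and the scene stay as the last step left them, time stands still between calls to the robot, and variables do not carry over. Pictures are saved under pics/ and viewed, at most 10 in all, crops included, and the job is handed in when it is done.

Besides the shell and the picture viewer there is one more tool, called as name(argument=value, ...) on one line, values as JSON. step_arm: Moves the arm, as the interface text tells. Its arguments: {"type":"object","properties":{"plan":{"type":"array","items":{"type":"number"}},"hand":{"type":"number"},"newtons":{"type":"number"}},"required":["plan"]}

```bash
mkdir -p pics; cat > h.py <<'E'
import numpy as np, cv2
from scipy.spatial.transform import Rotation as R
from workcell import sensors, viewer, env
def rot(a):
    a=np.array(a,float)
    return a if a.shape==(3,3) else R.from_euler('xyz',a,degrees=True).as_matrix()
def ray(p,uv,wrist=False):
    x=(uv[0]-p['cx'])/p['fx']; y=(uv[1]-p['cy'])/p['fy']
    if wrist:
        r=np.hypot(x,y); s=np.sinc(r/np.pi) ; d=np.array([x*s,y*s,np.cos(r)])
    else: d=np.array([x,y,1.])
    d=rot(p['attitude'])@d
    return np.array(p['position'],float),d/np.linalg.norm(d)
def proj(p,X,wrist=False):
    c=rot(p['attitude']).T@(np.array(X,float)-np.array(p['position']))
    if wrist:
        r=np.hypot(c[0],c[1]); th=np.arctan2(r,c[2]); k=th/max(r,1e-9)
        return np.array([p['cx']+p['fx']*c[0]*k,p['cy']+p['fy']*c[1]*k])
    return np.array([p['cx']+p['fx']*c[0]/c[2],p['cy']+p['fy']*c[1]/c[2]])
def atz(p,uv,z,wrist=False):
    o,d=ray(p,uv,wrist); return o+d*(z-o[2])/d[2]
def tri(rs):
    A=sum(np.eye(3)-np.outer(d,d) for o,d in rs); b=sum((np.eye(3)-np.outer(d,d))@o for o,d in rs)
    X=np.linalg.solve(A,b); e=[np.linalg.norm((np.eye(3)-np.outer(d,d))@(X-o)) for o,d in rs]
    return X,max(e)
def save(p,n): cv2.imwrite('pics/'+n,p['img'][:,:,::-1])
E
python3 - <<'E'
from h import *
np.set_printoptions(precision=1,suppress=True)
s=sensors.state(); print(s)
for c in ['scene','side','wrist']:
    p=viewer.grab_frame(c); save(p,c+'0.png'); w=c=='wrist'
    print(c,p['fx'],p['cx'],p['cy'],p['position'],p['attitude'])
    for n,z in [('sleeve_a',23),('rack',0),('peg',105),('tub',0),('jar',0),('brush',0),('tin',0),('chew',0),('spray',0),('torch',0)]:
        for d in viewer.pinpoint(n,p)[:6]: print(n,round(d['score'],2),np.round(d['location']),atz(p,d['location'],z,w)[:2])
E
```

```text
{'time_s': 0.0, 'qpos': array([-1.1, 18.4, 89.7, -0. , 72. , -1.1]), 'qvel': array([ 0.1,  0. , -0.1,  0.1, -0. , -0. ]), 'effort': array([ -0. , -41.2, -23.2,   0.1,   0. ,  -0. ]), 'ee_pos': array([574.5,   0. , 190.9]), 'ee_rot': array([-179.9,   -0. ,   90. ]), 'force': array([-0.7, -0.1,  1.3]), 'torque': array([-0.1,  0. , -0. ]), 'gripper_force': 0.0, 'gripper_width': 91.45362662291527}
scene 584.451038109582 318.31944598249964 238.17295836754374 [1732.2 -236.9 1230.6] [-135.     0.8   80.2]
sleeve_a 0.89 [307. 269.] [ 653.1 -100.8]
sleeve_a 0.84 [357. 259.] [643.2  43.9]
sleeve_a 0.8 [439. 290.] [793.8 235.9]
sleeve_a 0.76 [375. 307.] [817.6  54.4]
sleeve_a 0.75 [409. 254.] [650.2 192.3]
sleeve_a 0.63 [309. 319.] [ 824.5 -122. ]
rack 0.9 [341. 210.] [407.8  47. ]
rack 0.7 [306. 271.] [ 638.9 -101.2]
peg 0.65 [252. 301.] [ 807.  -258.3]
peg 0.59 [346. 193.] [450.1  51.8]
peg 0.31 [405. 250.] [708.3 158.7]
tub 0.9 [224. 244.] [ 487.4 -323.3]
jar 0.62 [135. 243.] [ 434.9 -584.2]
jar 0.52 [304. 240.] [515.  -86.1]
brush 0.58 [254. 304.] [ 731.7 -257.3]
tin 0.61 [302. 214.] [405.5
[... 795 characters left out ...]
pray 0.74 [237. 392.] [656.6 438.7]
spray 0.73 [404. 186.] [ 429.  -584.9]
torch 0.44 [302. 220.] [ 721.4 -260. ]
torch 0.4 [327. 196.] [ 681.9 -429. ]
wrist 371.64829954431775 319.28750472277346 244.770105442295 [574.4  70.1 384.8] [165.6   0.    0. ]
sleeve_a 0.97 [397. 311.] [658.2 -96.7]
sleeve_a 0.9 [389. 185.] [643.   37.7]
sleeve_a 0.76 [523.  17.] [795.8 233.5]
sleeve_a 0.69 [378.  33.] [632.1 190.8]
sleeve_a 0.68 [540. 179.] [817.3  52. ]
rack 0.7 [175. 177.] [417.9  46.8]
peg 0.8 [161. 183.] [447.2  48.9]
peg 0.64 [159. 287.] [435.9 -39.8]
tin 0.64 [160. 289.] [384.8 -83.4]
tin 0.52 [395. 312.] [ 661.9 -109.1]
chew 0.91 [267. 290.] [515.6 -81.5]
spray 0.64 [387. 186.] [644.7  34.4]
```

View pics/scene0.png

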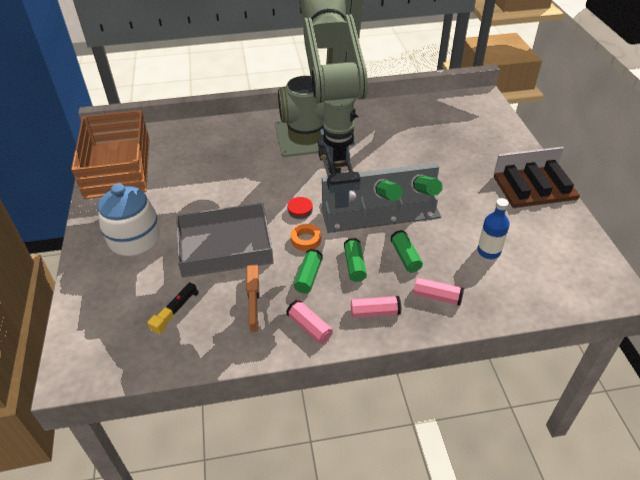

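View pics/wrist0.png

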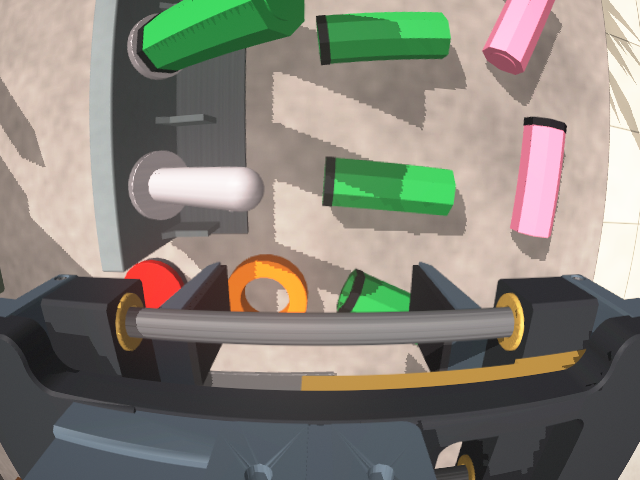

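View pics/side0.png

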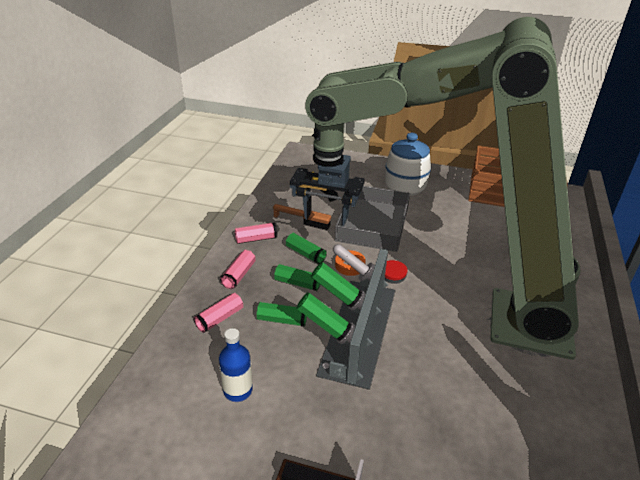

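The scene view shows three green spares at (308,270), (355,260) and (406,250). The bare peg is at about (345,190) under the gripper, with the fixed sleeves at (388,190) and (428,185), the tub at (224,240) and the pink look-alikes at rows 290-320. The wrist view shows the bare peg at (150-262,187), and the middle sleeve is whole at (390,185). The side view shows the fixed sleeves at (338,284) and (325,316). Next I fit the sleeve and rack poses to the green masks.

```bash
cat > fit.py <<'E'
from h import *
from scipy.optimize import minimize
AP=23/np.cos(np.pi/8)
OCT=np.array([[0,AP*np.cos(a),AP*np.sin(a)] for a in np.pi/8+np.arange(8)*np.pi/4])
def prism(lip): return np.vstack([OCT+[x,0,0] for x in np.linspace(-62.5+lip,62.5,7)])
def gmask(p):
    h=cv2.cvtColor(p['img'],cv2.COLOR_RGB2HSV)
    return cv2.inRange(h,(50,110,30),(75,255,255))
def comp(m,uv):
    n,l=cv2.connectedComponents(m); ys,xs=np.nonzero(m)
    i=np.argmin((xs-uv[0])**2+(ys-uv[1])**2); return (l==l[ys[i],xs[i]]).astype(np.uint8)
S=6
def iou(m,pts):
    ys,xs=np.nonzero(m); x0,y0=xs.min()-25,ys.min()-25; w,h=xs.max()-x0+26,ys.max()-y0+26
    M=cv2.getRotationMatrix2D((0,0),0,1); A=np.float64([[S,0,-S*x0+(S-1)/2],[0,S,-S*y0+(S-1)/2]])
    big=cv2.warpAffine(m*255,A,(w*S,h*S),flags=cv2.INTER_LINEAR)>127
    q=(pts-[x0,y0])*S+(S-1)/2
    r=np.zeros(big.shape,np.uint8); cv2.fillConvexPoly(r,cv2.convexHull(np.round(q).astype(np.int32)),1); r=r>0
    return (big&r).sum()/max((big|r).sum(),1)
def fit(views,model,x0,steps):
    "views: (pic,wrist,uv-of-model fn mask list); model(x)->list of point arrays, one per mask"
    def cost(x):
        P=model(x); return -np.mean([iou(m,np.array([proj(p,X,w) for X in P[k]])) for p,w,m,k in views])
    x0=np.array(x0,float); sim=np.vstack([x0]+[x0+np.eye(len(x0))[i]*steps[i] for i in range(len(x0))])
    r=minimize(cost,x0,method='Nelder-Mead',options=dict(initial_simplex=sim,maxiter=250,xatol=.05,fatol=1e-4)); return r.x,-r.fun
def lying(x):
    Rz=R.from_euler('z',x[2]).as_matrix(); return [prism(x[3])@Rz.T+[x[0],x[1],23]]
def fixed(x):
    Rz=R.from_euler('z',x[2]).as_matrix(); Rp=R.from_euler('y',-35,degrees=True).as_matrix(); out=[]
    for yy in (115,230):
        c=np.array([36+62.5*np.cos(np.radians(35)),yy,105+62.5*np.sin(np.radians(35))])
        out.append((prism(x[3])@Rp.T+c)@Rz.T+[x[0],x[1],0])
    return out
E
cat > m1.py <<'E'
from fit import *
np.set_printoptions(precision=2,suppress=True)
P={c:viewer.grab_frame(c) for c in ['scene','side','wrist']}; G={c:gmask(P[c]) for c in P}
def V(c,uv,k=0): return (P[c],c=='wrist',comp(G[c],uv),k)
for n,vs,x0 in [('lo',[V('scene',(307,269)),V('side',(302,249))],(658,-95,-.2,8)),
  ('mid',[V('scene',(357,259)),V('side',(298,277)),V('wrist',(390,185))],(643,40,0,8)),
  ('hi',[V('scene',(409,254)),V('side',(283,313)),V('wrist',(378,33))],(638,190,0.1,8))]:
    x,f=fit(vs,lying,x0,(8,8,.15,4)); print(n,x,f, [fit([v],lying,x,(4,4,.05,2)) for v in vs[-1:]],[v[2].sum() for v in vs])
vs=[V('scene',(388,190),0),V('scene',(428,185),1),V('side',(338,284),0),V('side',(325,316),1)]
print([v[2].sum() for v in vs])
for sub in (vs,vs[:2],vs[2:]): print('rack',fit(sub,fixed,(408,48,0,8),(8,8,.1,4)))
print(sensors.state()['ee_pos'])
E
python3 m1.py
```

```text
lo [657.06 -96.12  -0.44  18.03] 0.8650134564154099 [(array([656.  , -93.5 ,  -0.42,  35.31]), np.float64(0.932089882665486))] [np.uint64(689), np.uint64(483)]
mid [639.86  37.55  -0.07  10.89] 0.7519939931808389 [(array([640.71,  37.45,  -0.07,  11.04]), np.float64(0.9712006680357516))] [np.uint64(642), np.uint64(1650), np.uint64(5571)]
hi [634.34 188.4    0.11  10.89] 0.766188678207704 [(array([634.72, 188.43,   0.11,  11.68]), np.float64(0.9628868148261485))] [np.uint64(673), np.uint64(1832), np.uint64(5617)]
[np.uint64(387), np.uint64(410), np.uint64(1650), np.uint64(1832)]
rack (array([412.29,  48.49,  -0.  ,   7.77]), np.float64(0.7402307277774748))
rack (array([411.27,  47.89,  -0.  ,   9.1 ]), np.float64(0.9379485647271821))
rack (array([412.26,  50.36,   0.01,   9.  ]), np.float64(0.565169308350932))
[574.99   0.   191.78]
```

Middle sleeve is at about (640, 37.5), yaw -4°, and the rack is at about (412, 48), yaw about 0. Both agree with the expected heights and spacing. I'll move above the middle sleeve with the tool turned.

step_arm(plan=[1.2,2.5,0,0,0,-0.115,0.9,2.6,0,0,0,-0.115,0.6,2.7,0,0,0,-0.115,0,0,0,0,0,-0.115,0,0,0,0,0,-0.115])

```text
time_s: 2.22
ee_pos: [650.8, 36.7, 190.9]
ee_rot: [-180.0, -0.0, 123.3]
force: [-0.9, -0.3, -0.1]
gripper_width: 91.2
gripper_force: 0.0
```

step_arm(plan=[0,0,0,0,0,-0.115,0,0,0,0,0,-0.115,0,0,0,0,0,-0.115,0,0,0,0,0,-0.115,0,0,0,0,0,-0.115])

```text
time_s: 2.63
ee_pos: [649.7, 35.9, 191.6]
ee_rot: [-180.0, -0.0, 156.2]
force: [-0.1, 0.1, 0.3]
gripper_width: 91.4
gripper_force: 0.0
```

step_arm(plan=[0,0,0,0,0,-0.115,0,0,0,0,0,-0.115,0,0,0,0,0,-0.12,0,0,0,0,0,0])

```text
time_s: 2.97
ee_pos: [649.7, 35.9, 191.7]
ee_rot: [-180.0, 0.0, 176.1]
force: [0.5, 0.6, -0.5]
gripper_width: 91.1
gripper_force: 0.0
```

```bash
cat > m2.py <<'E'
from fit import *
np.set_printoptions(precision=2,suppress=True)
p=viewer.grab_frame('wrist'); save(p,'wrist1.png'); g=gmask(p); s=sensors.state()
print(s['qpos'],s['ee_pos'],s['ee_rot'],s['force'],p['position'],p['attitude'])
for n,x0 in [('lo',(657,-95,-.43,11)),('mid',(640,37.5,-.07,11)),('hi',(634.5,188.4,.11,11))]:
    uv=proj(p,(x0[0],x0[1],46),True); m=comp(g,uv); ys,xs=np.nonzero(m)
    print(n,uv,xs.min(),xs.max(),ys.min(),ys.max()); 
    if m.sum()>1000: print(fit([(p,True,m,0)],lying,x0,(4,4,.05,2)))
for d in viewer.pinpoint('peg',p)[:3]: print('peg',d, proj(p,(448.3,48.5,105),True))
t=35*np.pi/180
print('tip',proj(p,(448.3+108*np.cos(t),48.5,105+108*np.sin(t)),True))
E
python3 m2.py
```

```text
[  2.15  25.24  78.86   0.    75.9  -83.65] [649.73  35.94 191.72] [180.   -0.  175.8] [-0.24 -0.35  0.83] [579.09  40.68 384.77] [165.56  -0.05  86.07]
lo [186.71 244.63] 157 223 188 299
(array([647.  , -93.4 ,  -0.45,  31.05]), np.float64(0.8435711720339998))
mid [320.06 217.32] 297 344 160 281
(array([640.32,  37.54,  -0.08,  10.74]), np.float64(0.9742976107090046))
hi [474.1  202.94] 437 491 147 265
(array([634.85, 188.62,   0.1 ,  10.9 ]), np.float64(0.9646500311850847))
tip [327.44  79.12]
```

View pics/wrist1.png

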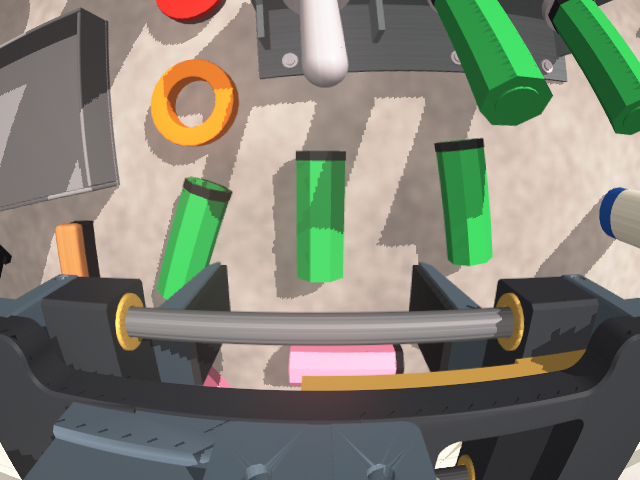

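step_arm(plan=[0,0,4.0,0,0,0,0,0,4.0,0,0,0,0,0,4.0,0,0,0,0,0,0,0,0.09,0,0,0,0,0,0.09,0])

```text
time_s: 3.48
ee_pos: [642.6, 36.0, 67.4]
ee_rot: [-179.9, -11.3, 175.8]
force: [2.7, -0.1, 1.0]
gripper_width: 91.1
gripper_force: 0.0
```

step_arm(plan=[0,0,0,0,0.08,0,-0.4,0.03,1.63,0,0,0,-0.4,0.03,1.63,0,0,0,-0.4,0.02,1.63,0,0,0,0,0,0,0,0,0])

```text
time_s: 3.9
ee_pos: [646.6, 36.7, 17.8]
ee_rot: [-179.9, -15.3, 175.8]
force: [-0.2, 0.1, -0.2]
gripper_width: 91.2
gripper_force: 0.0
```

```bash
python3 -c "
from h import *
s=sensors.state(); print(s)"
```

```text
{'time_s': 3.9, 'qpos': array([  1.45224649,  41.02232806,  77.91137843,   1.45629641,
        76.28243775, -84.88560927]), 'qvel': array([-0.03227359, -1.88459479, -2.07112466,  0.02196639,  3.00852519,
       -0.43728393]), 'effort': array([-2.77000072e-02, -6.03635144e+01, -2.16742283e+01,  7.65507133e-02,
        8.46739523e-01,  7.06065548e-03]), 'ee_pos': array([646.59433318,  36.73437814,  17.76976506]), 'ee_rot': array([-179.92580004,  -15.27580335,  175.79356845]), 'force': array([-0.22814364,  0.139932  , -0.24534773]), 'torque': array([ 0.09021571, -0.13473565, -0.02679352]), 'gripper_force': 0.0, 'gripper_width': 91.18960911997921}
```

step_arm(plan=[0,0,0,0,0,0])

```text
time_s: 3.98
ee_pos: [648.2, 36.8, 20.7]
ee_rot: [-180.0, -15.0, 175.8]
force: [0.2, -0.1, 0.3]
gripper_width: 91.6
gripper_force: 0.0
```

step_arm(plan=[0,0,0,0,0,0,0,0,0,0,0,0,0,0,0,0,0,0,0,0,0,0,0,0,0,0,0,0,0,0], hand=0, newtons=12)

```text
time_s: 4.4
ee_pos: [649.1, 36.8, 22.2]
ee_rot: [180.0, -14.8, 175.9]
force: [-0.9, -0.6, -0.4]
gripper_width: 60.7
gripper_force: 0.0
```

step_arm(plan=[0,0,0,0,0,0])

```text
time_s: 4.48
ee_pos: [649.0, 36.8, 21.9]
ee_rot: [180.0, -14.9, 175.9]
force: [0.2, -0.5, -0.3]
gripper_width: 54.1
gripper_force: 0.0
```

step_arm(plan=[0,0,0,0,0,0,0,0,0,0,0,0,0,0,0,0,0,0])

```text
time_s: 4.73
ee_pos: [648.8, 36.8, 21.4]
ee_rot: [-180.0, -14.9, 175.9]
force: [0.4, -0.4, -0.1]
gripper_width: 34.1
gripper_force: 0.0
```

step_arm(plan=[0.5,0,-1.9,0,0,0,1.56,0.23,-3.3,0,0,0,1.56,0.23,-3.3,0,0,0,1.56,0.23,-3.3,0,0,0,1.56,0.23,-3.3,0,0,0])

```text
time_s: 5.15
ee_pos: [622.7, 47.9, 186.3]
ee_rot: [-180.0, -14.9, 175.9]
force: [1.2, 0.3, 0.2]
gripper_width: 1.6
gripper_force: 0.0
```

step_arm(plan=[1.56,0.23,-3.3,0,0,0,0,0,0,0.02,0,-0.07,0,0,0,0,-0.102,0,0,0,0,0,-0.102,0,0,0,0,0,-0.102,0])

```text
time_s: 5.57
ee_pos: [617.6, 50.7, 220.9]
ee_rot: [-179.9, 3.0, -179.9]
force: [0.1, 0.7, 0.4]
gripper_width: 0.2
gripper_force: 0.0
```

step_arm(plan=[0,0,0,0,-0.102,0,0,0,0,0,-0.102,0,0,0,0,0,-0.102,0,0,0,0,0,0,0,0,0,0,0,0,0])

```text
time_s: 5.98
ee_pos: [615.3, 50.6, 220.7]
ee_rot: [-179.9, 20.0, -179.8]
force: [0.6, 0.7, 1.5]
gripper_width: 0.6
gripper_force: 0.0
```

```bash
cat > m3.py <<'E'
import sys
from fit import *
np.set_printoptions(precision=2,suppress=True)
p=viewer.grab_frame('wrist'); save(p,sys.argv[1]); s=sensors.state(); t=np.radians(35)
print(s['qpos'],s['ee_pos'],s['ee_rot'],s['force'],s['gripper_width'],s['gripper_force'])
P0=np.array([448,48.2,105]); u=np.array([np.cos(t),0,np.sin(t)])
print('peg pts',[np.round(proj(p,P0+u*k,True),1) for k in (0,30,60,94,108)])
T=np.array(s['ee_pos']); Rt=rot(s['ee_rot'])
off=np.array([float(a) for a in sys.argv[2:4]]) if len(sys.argv)>2 else np.array([8.7,1.2])
ax=Rt@np.array([-.966,0,-.259]); c=T+Rt@np.array([off[0],0,off[1]]); mo=c-62.5*ax
print('sleeve axis',ax,'center',c,'mouth',mo,'proj',np.round(proj(p,mo,True),1))
d=mo-P0; print('mouth s',d@u,'dy',d[1],'perp up',d@np.array([-u[2],0,u[0]]))
E
python3 m3.py w2.png
```

```text
[  4.55  10.94  98.68  -2.07  50.26 -84.54] [617.7   50.68 221.77] [-179.93   20.2  -179.85] [ 0.82 -0.43  1.06] 0.4521244545279992 0.0
peg pts [array([316.3, -25.8]), array([316. ,   6.5]), array([315.7,  43.7]), array([315.4,  92.1]), array([315.3, 113.9])]
sleeve axis [0.82 0.   0.58] center [609.95  50.66 217.64] mouth [558.88  50.5  181.6 ] proj [319.2 158.7]
mouth s 134.764285703971 dy 2.3049458567152072 perp up -0.8471188429737947
```

View pics/w2.png

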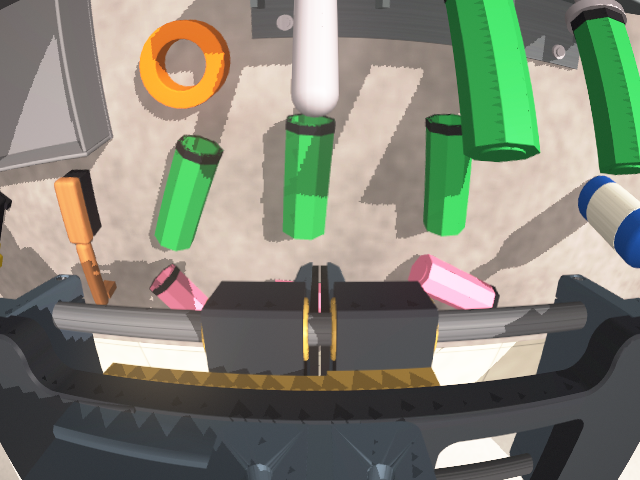

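The fingers closed on nothing. The middle sleeve still lies at about (308,175) and the closed fingertips are at (320,265). I'll check height and position against other views.

```bash
cat > m4.py <<'E'
from fit import *
np.set_printoptions(precision=2,suppress=True)
s=sensors.state(); print(env.finger_overhang, s['ee_pos'])
P={c:viewer.grab_frame(c) for c in ['scene','side','wrist']}
T=np.array(s['ee_pos']);Rt=rot(s['ee_rot'])
for c in P: print(c,'tip proj',proj(P[c],T+Rt@[0,0,14],c=='wrist'),'TCP-60',proj(P[c],T-Rt@[0,0,60],c=='wrist'))
save(P['scene'],'sc3.png'); save(P['side'],'sd3.png')
def lz(x):
    Rz=R.from_euler('z',x[2]).as_matrix(); return [prism(11)@Rz.T+[x[0],x[1],x[3]]]
for n,x0 in [('lo',(657,-95,-.43,11)),('mid',(640,37.5,-.07,11)),('hi',(634.5,188.4,.11,11))]:
    vs=[]
    for c in P:
        m=gmask(P[c]); w=c=='wrist'; 
        box=np.array([proj(P[c],X,w) for X in lying(x0)[0]]); k=np.zeros_like(m); cv2.fillConvexPoly(k,cv2.convexHull(box.astype(np.int32)),1)
        k=cv2.dilate(k,np.ones((9,9))); m=comp(m*k,box.mean(0)); vs.append((P[c],w,m,0))
        print(n,c,fit([vs[-1]],lying,x0,(5,5,.05,2)))
    print(n,'z fit sw',fit([vs[0],vs[2]],lz,(x0[0],x0[1],x0[2],23),(5,5,.05,10)),'all',fit(vs,lz,(x0[0],x0[1],x0[2],23),(5,5,.05,10)))
E
python3 m4.py; python3 - <<'E'
import cv2,numpy as np
a=cv2.imread('pics/sc3.png')[140:340,240:460]; b=cv2.imread('pics/sd3.png')[170:370,200:420]
cv2.imwrite('pics/c3.png',cv2.resize(np.hstack([a,b]),(792,360),interpolation=cv2.INTER_CUBIC))
E
```

```text
14.0 [617.7   50.68 221.77]
scene tip proj [359.97 205.03] TCP-60 [358.75 178.26]
side tip proj [302.25 226.89] TCP-60 [312.02 206.39]
wrist tip proj [319.06 271.01] TCP-60 [319.14 329.67]
lo scene (array([655.62, -97.54,  -0.43,  12.17]), np.float64(0.9315204143814747))
lo side (array([656.02, -93.64,  -0.42,  36.04]), np.float64(0.9282389449185415))
lo wrist (array([657.92, -98.13,  -0.44,  30.69]), np.float64(0.9359214767067097))
lo z fit sw (array([660.04, -98.07,  -0.43,  26.41]), np.float64(0.8731129271357285)) all (array([658.46, -97.57,  -0.43,  23.07]), np.float64(0.8424343159005488))
mid scene (array([638.2 ,  37.53,  -0.07,  11.13]), np.float64(0.9361156351791531))
mid side (array([638.5 ,  39.54,  -0.03,  -0.59]), np.float64(0.8652814787330927))
mid wrist (array([640.15,  36.78,  -0.07,  22.51]), np.float64(0.9501088717093749))
mid z fit sw (array([639.75,  37.3 ,  -0.08,  24.66]), np.float64(0.9048325475350871)) all (array([639.05,  37.44,  -0.07,  22.22]), np.float64(0.8597760403411315))
hi scene (array([632.01, 187.79,   0.11,  12.28]), np.float64(0.951909701522197))
hi side (array([633.31, 190.19,   0.14,  11.13]), np.float64(0.8447978191731031))
hi wrist (array([634.71, 189.36,   0.08,   4.45]), np.float64(0.8962106588552371))
hi z fit sw (array([631.85, 188.65,   0.1 ,  22.34]), np.float64(0.9033738977933343)) all (array([632.7 , 188.92,   0.1 ,  21.93]), np.float64(0.8787118937339146))
```

View pics/c3.png

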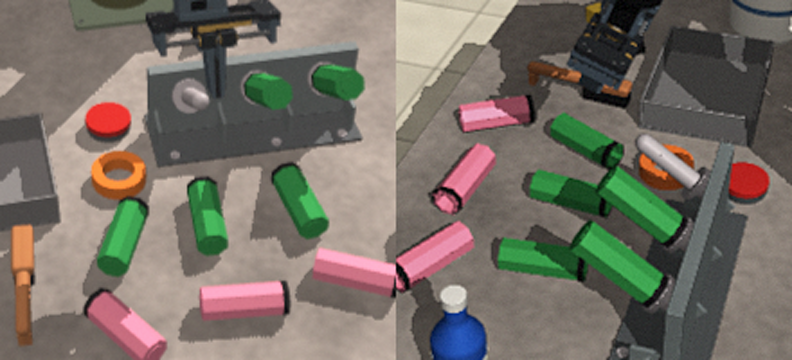

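The crops show the gripper standing apart from where the reported pose projects: the scene fingertip is near (359,193) against a predicted (360,205). I'll overlay the predicted tool line to see how far off it is.

```bash
python3 - <<'E'
from h import *
s=sensors.state();T=np.array(s['ee_pos']);Rt=rot(s['ee_rot'])
out=[]
for c,(x,y) in [('scene',(310,130)),('side',(250,165)),('wrist',(270,230))]:
    p=viewer.grab_frame(c); k=5 if c!='wrist' else 5
    im=p['img'][y:y+100,x:x+100,::-1]; im=cv2.resize(im,(265*1,500),interpolation=cv2.INTER_CUBIC) if 0 else cv2.resize(im,(264,264),interpolation=cv2.INTER_CUBIC)
    for d,col in [(14,(0,0,255)),(-19,(0,255,255)),(-60,(255,0,0))]:
        for ex in (-16,16):
            q=(proj(p,T+Rt@[ex,0,d],c=='wrist')-[x,y]+.5)*2.64
            cv2.circle(im,tuple(int(v) for v in np.round(q)),3,col,-1)
    out.append(im)
cv2.imwrite('pics/ov.png',np.hstack(out))
E
```

```text
(no output)
```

View pics/ov.png

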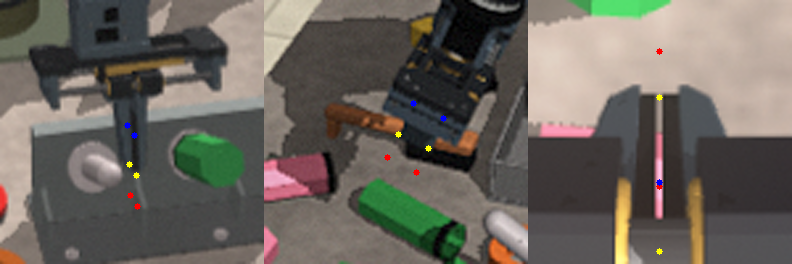

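```bash
cat > kin.py <<'E'
import numpy as np
from scipy.optimize import fsolve
D=[(18.312,89.639,72.044,575.02,191.78),(25.24,78.86,75.9,np.hypot(649.73,35.94),191.72),(10.94,98.68,50.26,np.hypot(617.7,50.68),221.77),(40.9,77.8,76.4,np.hypot(648.9,36.8),21.9)]
A=[];b=[]
for q2,q3,q5,r,z in D:
    s=np.radians([q2,q2+q3,q2+q3+q5]); S,C=np.sin(s),np.cos(s)
    A+= [[1,0,S[0],S[1],C[1],S[2]],[0,1,C[0],C[1],-S[1],C[2]]]; b+=[r,z]
x,res,rk,sv=np.linalg.lstsq(np.array(A),np.array(b),rcond=None)
if __name__=='__main__': print(np.round(x,1),rk,np.round(np.array(A)@x-b,2))
def ik(r,z,tilt,g=(10,95,60)):
    def f(q):
        s=np.radians([q[0],q[0]+q[1],sum(q)]);S,C=np.sin(s),np.cos(s)
        return [x[0]+x[2]*S[0]+x[3]*S[1]+x[4]*C[1]+x[5]*S[2]-r, x[1]+x[2]*C[0]+x[3]*C[1]-x[4]*S[1]+x[5]*C[2]-z, sum(q)-(180-tilt)]
    q,i,e,m=fsolve(f,g,full_output=1); return np.round(q,1),e
E
python3 - <<'E'
import subprocess; exec(open('kin.py').read()); print(np.round(x,1),rk,np.round(np.array(A)@x-b,2))
u=np.array([.819,.574])
for tilt in (20,35):
    for s in (62.5,195):
        g=np.array([448,105])+u*(s+8); tz=np.array([np.sin(np.radians(tilt)),-np.cos(np.radians(tilt))]); t=g+39*tz
        print(tilt,s,t,ik(t[0],t[1],tilt))
print(ik(650,-15,0),ik(690,-15,0),ik(600,20,0))
E
```

```text
[  9.9 133.1 590.3 406.5  21.9 355.4] 6 [ 0.34  0.27 -0.2  -0.28 -0.07  0.13 -0.07 -0.11]
[  9.9 133.1 590.3 406.5  21.9 355.4] 6 [ 0.34  0.27 -0.2  -0.28 -0.07  0.13 -0.07 -0.11]
20 62.5 [519.07828559 108.81898779] (array([  8.5, 120.8,  30.7]), 1)
20 195 [627.59578559 184.87398779] (array([ 13.3, 101.3,  45.4]), 1)
35 62.5 [528.10898102 113.52007027] (array([  5.6, 132.2,   7.2]), 1)
35 195 [636.62648102 189.57507027] (array([  8.9, 113.4,  22.7]), 1)
(array([35.2, 94.3, 50.5]), 1) (array([38.1, 88. , 53.9]), 1) (array([29.2, 99.8, 51. ]), 1)
```

step_arm(plan=[-3.8,-0.7,1.5,0,0.07,0,0,-0.7,3.5,0,0.07,0,0,0,3.5,0,0.07,0.024,0,0,0,0,0.07,0.024,0,0,0,0,0.07,0.024], hand=9.1)

```text
time_s: 6.75
ee_pos: [674.2, 36.4, 148.5]
ee_rot: [179.7, -0.4, 175.9]
force: [0.9, 0.4, -0.1]
gripper_width: 31.1
gripper_force: 0.0
```

step_arm(plan=[0,0,0,0,0,0,0,0,0,0,0,0,0,0,0,0,0,0])

```text
time_s: 7.0
ee_pos: [674.7, 36.6, 151.7]
ee_rot: [179.6, 0.1, 176.0]
force: [-0.7, -0.1, 0.3]
gripper_width: 50.9
gripper_force: 0.0
```

step_arm(plan=[1.25,0,3.0,0,0,0,1.25,0,3.0,0,0,0,0,0,3.0,0,0,0,0,0,2.6,0,0,0,0,0,0,0,0,0])

```text
time_s: 7.42
ee_pos: [645.0, 39.1, 31.5]
ee_rot: [179.7, -0.4, 176.1]
force: [-0.9, -0.0, -0.2]
gripper_width: 84.5
gripper_force: 0.0
```

step_arm(plan=[0,0,0,0,0,0,0,0,0.8,0,0,0,0,0,0.8,0,0,0,0,0,0,0,0,0])

```text
time_s: 7.75
ee_pos: [650.0, 39.2, 19.7]
ee_rot: [179.6, 0.1, 176.0]
force: [-0.5, -0.2, -0.7]
gripper_width: 91.5
gripper_force: 0.0
```

step_arm(plan=[0,0,0.4,0,0,0,0,0,0.4,0,0,0,0,0,0,0,0,0])

```text
time_s: 8.0
ee_pos: [649.8, 39.2, 11.2]
ee_rot: [179.6, 0.1, 176.0]
force: [0.6, -0.9, -0.2]
gripper_width: 91.1
gripper_force: 0.0
```

step_arm(plan=[0,-0.2,0.4,0,0,0,0,0,0.4,0,0,0,0,0,0,0,0,0])

```text
time_s: 8.25
ee_pos: [649.4, 37.1, 2.8]
ee_rot: [179.6, 0.0, 176.0]
force: [-1.1, 0.4, -0.5]
gripper_width: 90.9
gripper_force: 0.0
```

step_arm(plan=[0,0,0.3,0,0,0,0,0,0.3,0,0,0,0,0,0,0,0,0])

```text
time_s: 8.5
ee_pos: [649.6, 37.3, -3.0]
ee_rot: [179.6, 0.0, 176.0]
force: [-0.4, -0.4, 0.5]
gripper_width: 90.9
gripper_force: 0.0
```

step_arm(plan=[0,0,0.3,0,0,0,0,0,0.3,0,0,0,0,0,0,0,0,0])

```text
time_s: 8.75
ee_pos: [649.6, 37.3, -8.9]
ee_rot: [179.6, 0.0, 176.0]
force: [0.3, -0.5, -0.6]
gripper_width: 91.2
gripper_force: 0.0
```

step_arm(plan=[0,0,0.3,0,0,0,0,0,0.2,0,0,0,0,0,0,0,0,0])

```text
time_s: 9.0
ee_pos: [649.7, 37.4, -13.8]
ee_rot: [179.6, 0.0, 176.0]
force: [-0.1, 0.2, -0.6]
gripper_width: 90.8
gripper_force: 0.0
```

step_arm(plan=[0,0,0.2,0,0,0,0,0,0.1,0,0,0,0,0,0,0,0,0])

```text
time_s: 9.25
ee_pos: [649.9, 37.4, -16.5]
ee_rot: [179.6, 0.1, 176.0]
force: [0.0, -0.2, -0.6]
gripper_width: 91.1
gripper_force: 0.0
```

step_arm(plan=[0,0,0.2,0,0,0,0,0,0,0,0,0])

```text
time_s: 9.42
ee_pos: [649.9, 37.4, -18.6]
ee_rot: [179.6, 0.1, 176.0]
force: [-0.2, -0.6, 0.2]
gripper_width: 91.0
gripper_force: 0.0
```

step_arm(plan=[0,0,0.2,0,0,0,0,0,0,0,0,0])

```text
time_s: 9.58
ee_pos: [649.9, 37.4, -20.6]
ee_rot: [179.6, 0.1, 176.0]
force: [0.7, 0.3, -0.3]
gripper_width: 90.7
gripper_force: 0.0
```

step_arm(plan=[0,0,0.2,0,0,0,0,0,0,0,0,0])

```text
time_s: 9.75
ee_pos: [650.3, 37.4, -21.6]
ee_rot: [179.6, 0.1, 176.0]
force: [0.1, 0.2, 4.1]
gripper_width: 90.9
gripper_force: 2.1
```

step_arm(plan=[0,0,0.2,0,0,0,0,0,0,0,0,0])

```text
time_s: 9.92
ee_pos: [650.4, 37.4, -21.7]
ee_rot: [179.7, 0.2, 176.0]
force: [-3.8, 1.0, 14.9]
gripper_width: 90.9
gripper_force: 7.3
```

Contact at reported z -21.5, so the real fingertips stand about 35 mm short of the stated TCP geometry. I'll correct for that and grasp.

step_arm(plan=[0.3,-0.05,-1.3,0,0,0,0.25,0,0,0,0.087,0,0.25,0,0,0,0.087,0,0.25,0,0,0,0.087,0,0,0,0,0,0,0])

```text
time_s: 10.33
ee_pos: [642.2, 37.3, -11.8]
ee_rot: [179.6, -14.8, 176.1]
force: [0.2, 0.3, 0.3]
gripper_width: 91.0
gripper_force: 0.0
```

step_arm(plan=[0,0,0,0,0,0,0,0,0,0,0,0,0,0,0,0,0,0,0,0,0,0,0,0,0,0,0,0,0,0], hand=0, newtons=12)

```text
time_s: 10.75
ee_pos: [639.1, 37.7, -10.0]
ee_rot: [179.6, -14.8, 176.1]
force: [0.6, -0.1, -1.1]
gripper_width: 61.0
gripper_force: 0.0
```

step_arm(plan=[0,0,0,0,0,0,0,0,0,0,0,0,0,0,0,0,0,0,0,0,0,0,0,0])

```text
time_s: 11.08
ee_pos: [639.5, 37.6, -10.3]
ee_rot: [179.6, -14.9, 176.1]
force: [-0.9, 1.3, 1.9]
gripper_width: 46.2
gripper_force: 12.0
```

step_arm(plan=[0.5,0,-1.9,0,0,0,1.2,0.2,-3.4,0,0,0,1.2,0.2,-3.4,0,0,0,1.2,0.2,-3.4,0,0,0,1.2,0.2,-3.4,0,0,0])

```text
time_s: 11.5
ee_pos: [628.2, 45.4, 154.1]
ee_rot: [179.6, -14.9, 176.1]
force: [0.1, -0.0, -0.5]
gripper_width: 45.9
gripper_force: 12.0
```

step_arm(plan=[1.2,0.2,-3.4,0,0,0,0,0,0,0.018,0,-0.066,0,0,0,0,-0.102,0,0,0,0,0,-0.102,0,0,0,0,0,-0.102,0])

```text
time_s: 11.92
ee_pos: [626.5, 47.4, 188.7]
ee_rot: [179.7, 3.0, 179.9]
force: [0.8, -0.5, -1.2]
gripper_width: 45.9
gripper_force: 12.0
```

step_arm(plan=[0,0,0,0,-0.102,0,0,0,0,0,-0.102,0,0,0,0,0,-0.102,0,0,0,0,0,0,0,0,0,0,0,0,0])

```text
time_s: 12.33
ee_pos: [624.1, 47.3, 188.4]
ee_rot: [179.7, 20.0, 179.8]
force: [-0.8, 0.3, -0.6]
gripper_width: 46.3
gripper_force: 12.0
```

step_arm(plan=[0,0,0,0,0,0,0,0,0,0,0,0])

```text
time_s: 12.5
ee_pos: [628.5, 47.4, 190.0]
ee_rot: [179.6, 20.3, 179.8]
force: [-0.6, 0.4, -0.1]
gripper_width: 45.8
gripper_force: 12.0
```

```bash
python3 m3.py w4.png 8.1 -32.3; python3 - <<'E'
import cv2
a=cv2.imread('pics/w4.png')[0:300,200:480]; cv2.imwrite('pics/w4c.png',cv2.resize(a,(560,600),interpolation=cv2.INTER_CUBIC))
E
```

```text
[  3.86  13.15 100.65  -1.45  45.92 -85.19] [628.33  47.35 189.68] [179.63  20.31 179.8 ] [ 0.76 -0.29 -0.49] 45.80864178204897 11.991517050974174
peg pts [array([319.2, -52.2]), array([319.4, -17.8]), array([319.7,  23. ]), array([320.1,  78.1]), array([320.2, 103.5])]
sleeve axis [ 0.82 -0.    0.58] center [609.52  47.21 217.16] mouth [558.52  47.49 181.02] proj [319.  155.3]
mouth s 134.13281105418199 dy -0.7100105175056015 perp up -1.1190920761950987
```

View pics/w4c.png

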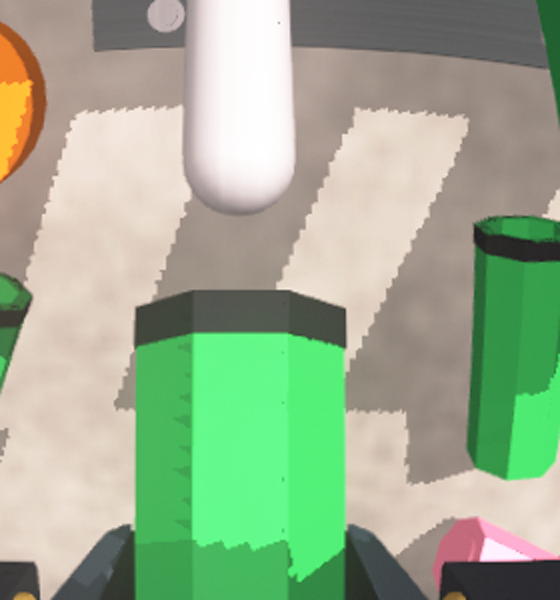

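The close crop shows the peg axis at column ~319.7 and the sleeve centre at ~320.5, with 0.5 mm per px, so they are well lined up sideways. I'll check the height by projecting the lip's top edge.

```bash
python3 - <<'E'
from h import *
p=viewer.grab_frame('wrist'); s=sensors.state(); T=np.array(s['ee_pos']);Rt=rot(s['ee_rot'])
for o in [(8.1,-32.3),(8.1,-31.3),(9.1,-32.3)]:
    ax=np.array([-.966,0,-.257]); n=np.array([.257,0,-.966])
    c=np.array([o[0],0,o[1]])
    print(o,[np.round(proj(p,T+Rt@(c-62.5*ax+23*n+[0,yy,0]),True),1) for yy in (-9.5,9.5)],np.round(proj(p,T+Rt@(c-51.6*ax+23*n),True),1),[np.round(proj(p,T+Rt@(c-62.5*ax+9.5*n+[0,yy,0]),True),1) for yy in (-23,23)])
t=np.radians(35);u=np.array([np.cos(t),0,np.sin(t)])
for dP in ([0,0,0],[2,0,0],[0,0,2]):
    c=np.array([448,48.2,105])+dP+94*u; d=c-np.array(p['position']); d/=np.linalg.norm(d); 
    th=np.linspace(0,2*np.pi,60); e1=np.cross(d,[0,1,0]); e1/=np.linalg.norm(e1); e2=np.cross(d,e1)
    print(max(proj(p,c+14*(np.cos(a)*e1+np.sin(a)*e2),True)[1] for a in th))
E
```

```text
(8.1, -32.3) [array([296. , 141.5]), array([342.1, 141.5])] [319.  166.9] [array([267.9, 150.4]), array([370.1, 150.3])]
(8.1, -31.3) [array([296.1, 141.5]), array([341.9, 141.5])] [319.  166.8] [array([268.2, 150.4]), array([369.8, 150.3])]
(9.1, -32.3) [array([296. , 139.1]), array([342.1, 139.1])] [319.  164.4] [array([267.9, 148.2]), array([370.1, 148.1])]
105.88881991052352
109.70052066584833
106.80277456849572
```

```bash
python3 - <<'E'
from h import *
p=viewer.grab_frame('wrist'); im=p['img'].astype(int)
print('rows',[ (r,im[r,285:355].sum(1)//3) for r in (40,75)])
print('sleeve row 190', im[190,262:274].tolist(), im[190,368:378].tolist())
print('lip col 320',im[138:172,320].sum(1)//3)
t=np.radians(35);u=np.array([np.cos(t),0,np.sin(t)]); P0=np.array([448,48.2,105]); C=np.array(p['position'])
for s in (68,92):
    c=P0+s*u; v=c-C; v-=(v@u)*u; D=np.linalg.norm(v); a=np.arcsin(14/D); b=np.array([0,1,0]); vh=v/D
    w=np.cross(u,vh)
    for sg in (-1,1):
        q=C+ (c-C)- v + D*np.cos(a)*(np.cos(a)*vh+sg*np.sin(a)*w); print(s,'D',D,proj(p,q,True))
E
```

```text
rows [(40, array([158, 157, 157, 157, 158, 158, 154, 149, 155, 162, 169, 177, 189,
       201, 210, 217, 223, 227, 231, 235, 238, 240, 242, 245, 247, 249,
       250, 251, 250, 251, 251, 251, 252, 252, 252, 253, 253, 253, 253,
       253, 253, 253, 253, 254, 254, 254, 254, 253, 253, 253, 253, 253,
       252, 252, 251, 250, 248, 247, 244, 240, 228, 185, 164, 163, 163,
       163, 164, 164, 165, 166])), (75, array([227, 227, 227, 227, 228, 223, 200, 155, 163, 168, 174, 185, 197,
       208, 214, 220, 225, 229, 232, 235, 238, 241, 243, 245, 248, 250,
       251, 252, 252, 252, 252, 252, 253, 253, 254, 254, 254, 254, 254,
       254, 254, 255, 255, 255, 255, 255, 255, 254, 254, 253, 253, 253,
       253, 252, 252, 251, 250, 249, 248, 246, 241, 232, 198, 156, 157,
       157, 157, 158, 159, 160]))]
sleeve row 190 [[154, 143, 131], [155, 145, 133], [155, 145, 132], [156, 146, 133], [156, 146, 133], [150, 151, 130], [75, 182, 92], [74, 183, 92], [74, 182, 93], [75, 183, 93], [74, 182, 92], [73, 183, 92]] [[85, 240, 121], [86, 240, 122], [85, 240, 121], [100, 231, 124], [128, 187, 127], [147, 140, 125], [146, 138, 124], [145, 138, 123], [144, 138, 123], [145, 138, 123]]
lip col 320 [148 148 148 147 148 148 139  83  83  84  83  82  83  84  84  82  84  83
  83  83  84  83  84  83  83  84  84  87 118 161 161 161 161 161]
68 D 170.7789813263082 [292.78663672  35.63777061]
68 D 170.7789813263082 [347.04252837  35.32463584]
92 D 170.77898132630818 [291.88557991  75.33775311]
92 D 170.77898132630818 [348.46470855  75.02170101]
```

step_arm(plan=[0.61,0,0.06,0,0,0,0.58,0,0.15,0,0,0,0.58,0,0.15,0,0,0,0.58,0,0.15,0,0,0,0.48,0,0.13,0,0,0])

```text
time_s: 13.07
ee_pos: [600.4, 47.4, 172.3]
ee_rot: [179.6, 20.2, 179.8]
force: [-0.2, 0.1, -0.1]
gripper_width: 46.1
gripper_force: 12.0
```

step_arm(plan=[0.29,0,0.08,0,0,0,0.29,0,0.08,0,0,0,0.29,0,0.08,0,0,0,0,0,0,0,0,0])

```text
time_s: 13.4
ee_pos: [593.5, 47.4, 167.4]
ee_rot: [179.6, 20.2, 179.8]
force: [-0.3, -0.6, -1.2]
gripper_width: 45.6
gripper_force: 12.0
```

step_arm(plan=[0.29,0,0.08,0,0,0,0.29,0,0.08,0,0,0,0.29,0,0.08,0,0,0,0,0,0,0,0,0])

```text
time_s: 13.73
ee_pos: [586.0, 47.5, 161.8]
ee_rot: [179.6, 20.2, 179.8]
force: [-0.7, 0.5, -0.4]
gripper_width: 46.1
gripper_force: 12.0
```

```bash
python3 m3.py w5.png 8.1 -32.3
```

```text
[  4.22  10.9  107.97  -1.78  40.97 -84.53] [586.43  47.5  162.16] [179.65  20.2  179.82] [-0.1  -0.12 -1.7 ] 46.13924305183165 11.991448292835045
peg pts [array([319.5,  11.7]), array([319.8,  57.3]), array([320.1, 110.1]), array([320.5, 177.6]), array([320.6, 207.1])]
sleeve axis [ 0.82 -0.    0.58] center [567.67  47.36 189.67] mouth [516.6   47.61 153.63] proj [319.1 157. ]
mouth s 84.08849149418143 dy -0.5858880817013343 perp up 0.49192108924055794
```

step_arm(plan=[0.29,0,0.08,0,0,0,0.29,0,0.08,0,0,0,0.29,0,0.08,0,0,0,0,0,0,0,0,0], newtons=7)

```text
time_s: 14.12
ee_pos: [578.5, 47.5, 156.5]
ee_rot: [179.6, 20.1, 179.8]
force: [0.2, -0.1, -0.5]
gripper_width: 46.2
gripper_force: 7.0
```

step_arm(plan=[0.29,0,0.08,0,0,0,0.29,0,0.08,0,0,0,0,0,0,0,0,0])

```text
time_s: 14.37
ee_pos: [573.7, 47.5, 153.1]
ee_rot: [179.6, 20.2, 179.8]
force: [0.1, 0.9, -1.5]
gripper_width: 45.8
gripper_force: 7.0
```

step_arm(plan=[0.29,0,0.08,0,0,0,0.29,0,0.08,0,0,0,0,0,0,0,0,0])

```text
time_s: 14.62
ee_pos: [568.8, 47.5, 149.6]
ee_rot: [179.7, 20.2, 179.8]
force: [1.0, 0.2, -2.4]
gripper_width: 46.3
gripper_force: 7.0
```

step_arm(plan=[0.29,0,0.08,0,0,0,0.29,0,0.08,0,0,0,0,0,0,0,0,0])

```text
time_s: 14.87
ee_pos: [563.9, 47.6, 146.1]
ee_rot: [179.6, 20.2, 179.8]
force: [-0.2, -0.5, -1.4]
gripper_width: 46.2
gripper_force: 7.0
```

step_arm(plan=[0.29,0,0.08,0,0,0,0.29,0,0.08,0,0,0,0,0,0,0,0,0])

```text
time_s: 15.12
ee_pos: [559.0, 47.6, 142.5]
ee_rot: [179.6, 20.2, 179.8]
force: [0.1, 0.2, -1.8]
gripper_width: 46.1
gripper_force: 7.0
```

step_arm(plan=[0.29,0,0.08,0,0,0,0.29,0,0.08,0,0,0,0,0,0,0,0,0])

```text
time_s: 15.37
ee_pos: [554.2, 47.6, 139.1]
ee_rot: [179.7, 20.2, 179.8]
force: [0.2, 0.4, -1.6]
gripper_width: 46.1
gripper_force: 7.0
```

step_arm(plan=[0.29,0,0.08,0,0,0,0.29,0,0.08,0,0,0,0,0,0,0,0,0])

```text
time_s: 15.62
ee_pos: [550.3, 47.7, 136.0]
ee_rot: [179.6, 20.3, 179.8]
force: [1.6, 0.5, -1.1]
gripper_width: 45.9
gripper_force: 7.0
```

step_arm(plan=[0.29,0,0.08,0,0,0,0.29,0,0.08,0,0,0,0,0,0,0,0,0])

```text
time_s: 15.87
ee_pos: [549.2, 47.9, 135.1]
ee_rot: [179.6, 20.8, 179.8]
force: [9.4, -0.8, -2.1]
gripper_width: 45.5
gripper_force: 7.0
```

Hard stop about 39 mm short of home, with force 9 N, so this one is wrong. I'll withdraw it and take it to the tub.

step_arm(plan=[-0.6,0,-0.16,0,0,0,-1.5,0,-0.4,0,0,0,-1.93,0,-0.51,0,0,0,-1.93,0,-0.51,0,0,0,-1.93,0,-0.51,0,0,0], newtons=12)

```text
time_s: 16.28
ee_pos: [611.9, 47.4, 179.6]
ee_rot: [179.6, 20.1, 179.8]
force: [0.3, -0.3, -1.8]
gripper_width: 45.8
gripper_force: 12.0
```

step_arm(plan=[-1.93,0,-0.51,0,0,0,0,-1.5,0,0,0,0,0,-3,0,0,0.1,0,0,-4.1,0,0,0.102,0,0,-4.1,0,0,0.102,0])

```text
time_s: 16.7
ee_pos: [627.3, -80.2, 191.2]
ee_rot: [179.6, 2.6, -180.0]
force: [1.6, 0.6, -1.3]
gripper_width: 46.2
gripper_force: 12.0
```

step_arm(plan=[0,-4.1,0,0,0.102,0,0,-4.1,0,0,0.102,0,0,-4.1,0,0,0.102,0,0,-4.1,0,0,0,0,0,-4.1,0,0,0,0])

```text
time_s: 17.12
ee_pos: [628.6, -286.3, 186.1]
ee_rot: [179.5, -15.0, -179.9]
force: [0.7, 0.2, -0.5]
gripper_width: 45.7
gripper_force: 12.0
```

step_arm(plan=[0,-4.1,0,0,0,0,0,-4.1,0,0,0,0,0,0,0,0,0,0])

```text
time_s: 17.37
ee_pos: [625.9, -375.1, 186.3]
ee_rot: [179.9, -14.9, 179.5]
force: [-1.6, 0.4, -1.5]
gripper_width: 45.9
gripper_force: 12.0
```

```bash
python3 - <<'E'
from h import *
s=sensors.state(); print(s['time_s'],s['qpos'].round(1),s['ee_pos'],s['ee_rot'],s['gripper_width'],s['gripper_force'])
for c in ('scene','wrist'):
    p=viewer.grab_frame(c); save(p,'tub_%s.png'%c); w=c=='wrist'
    for d in viewer.pinpoint('tub',p)[:2]: print(c,d['score'],atz(p,d['location'],0,w))
E
```

```text
17.3667 [ -28.5   41.9   51.3   -6.9  100.  -118.4] [ 625.86105858 -375.05526566  186.26746289] [179.88107415 -14.8562527  179.54938767] 45.931865402524444 11.999156933597988
scene 0.65 [ 482.32255397 -318.61799551    0.        ]
wrist 0.89 [ 4.95470673e+02 -3.21680928e+02  5.68434189e-14]
wrist 0.62 [ 6.62725776e+02 -7.99582973e+01 -5.68434189e-14]
```

View pics/tub_wrist.png

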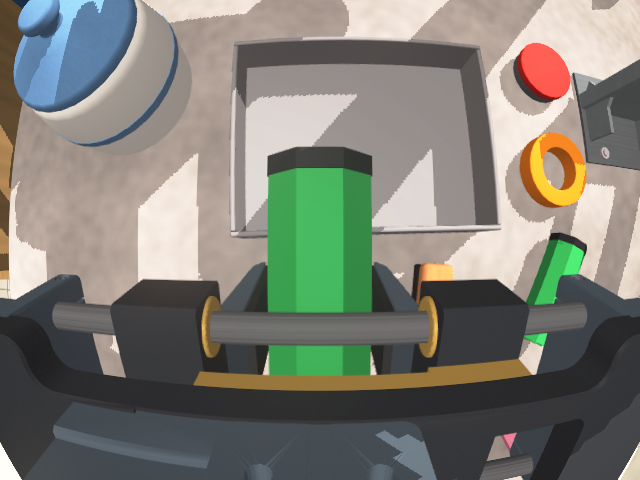

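The wrist view shows the sleeve in the jaws at (320,250). The tub opening is at cols 232-500, rows 40-235, with its centre measured at (495,-322), and the jar stands clear at the left. I'll lower and release.

step_arm(plan=[3.15,0.3,0.85,0,0,0,3.15,0.3,0.85,0,0,0,3.15,0.3,0.85,0,0,0,3.15,0.1,0.85,0,0,0,-1.0,0,3.8,0,0,0])

```text
time_s: 17.98
ee_pos: [496.0, -356.7, 157.4]
ee_rot: [-179.8, -14.2, 179.9]
force: [1.7, -1.6, -0.2]
gripper_width: 46.1
gripper_force: 12.0
```

step_arm(plan=[-1.0,0,3.8,0,0,0,-1.0,0,3.8,0,0,0,-0.8,0,3.2,0,0,0,-0.5,0,1.8,0,0,0,0,0,0,0,0,0])

```text
time_s: 18.4
ee_pos: [495.1, -351.7, 14.4]
ee_rot: [179.3, -15.1, -179.8]
force: [-0.3, 0.3, -1.2]
gripper_width: 46.1
gripper_force: 12.0
```

step_arm(plan=[-0.15,0,0.6,0,0,0,0,0,0,0,0,0])

```text
time_s: 18.57
ee_pos: [498.3, -354.9, 12.9]
ee_rot: [179.7, -14.6, -179.9]
force: [-0.1, 0.1, -1.3]
gripper_width: 45.8
gripper_force: 12.0
```

step_arm(plan=[-0.18,-0.8,0.68,0,0,0,-0.18,-0.8,0.68,0,0,0,0,0,0,0,0,0])

```text
time_s: 18.82
ee_pos: [497.3, -373.2, -2.6]
ee_rot: [179.7, -14.7, 180.0]
force: [-0.6, -0.1, -0.7]
gripper_width: 46.0
gripper_force: 12.0
```

step_arm(plan=[0,0,0,0,0,0,0,0,0,0,0,0,0,0,0,0,0,0,0,0,0,0,0,0], hand=6.5)

```text
time_s: 19.15
ee_pos: [497.6, -371.5, -1.7]
ee_rot: [179.7, -14.7, -180.0]
force: [0.4, 0.1, 0.2]
gripper_width: 64.4
gripper_force: 0.0
```

step_arm(plan=[0.2,0,-0.8,0,0,0,0.6,0,-2.2,0,0,0,1,0,-3.8,0,0,0,1,0,-3.8,0,0,0,1,0,-3.8,0,0,0])

```text
time_s: 19.57
ee_pos: [496.9, -372.0, 149.1]
ee_rot: [179.6, -14.7, -180.0]
force: [-0.3, -0.9, 1.1]
gripper_width: 64.9
gripper_force: 0.0
```

```bash
python3 - <<'E'
from fit import *
np.set_printoptions(precision=2,suppress=True)
s=sensors.state(); print(s['time_s'],s['qpos'].round(1),s['ee_pos'],s['ee_rot'],s['gripper_width'])
p=viewer.grab_frame('wrist'); save(p,'t2.png'); q=viewer.grab_frame('scene'); save(q,'t2s.png')
for pp,w in ((p,True),(q,False)):
    m=comp(gmask(pp),proj(pp,(495,-370,45),w)); ys,xs=np.nonzero(m); print(m.sum(),xs.min(),xs.max(),ys.min(),ys.max(),atz(pp,(xs.mean(),ys.mean()),40,w))
E
```

```text
19.5667 [ -33.4   31.3   76.4   -7.8   84.9 -121.9] [ 496.93 -371.99  149.14] [ 179.64  -14.72 -179.96] 64.90832477559083
5509 291 343 208 312 [ 488.71 -373.01   40.  ]
518 198 214 223 257 [ 506.27 -372.14   40.  ]
```

step_arm(plan=[-1.92,3.43,-0.51,0,0,0,-1.92,3.43,-0.51,0,0,0,-1.92,3.43,-0.51,0,0,0,-1.92,3.43,-0.51,0,0,0,-1.92,3.43,-0.51,0,0,0], hand=9.1)

```text
time_s: 20.08
ee_pos: [597.1, -199.2, 148.3]
ee_rot: [179.7, -14.7, -180.0]
force: [0.6, -0.8, 1.0]
gripper_width: 90.7
gripper_force: 0.0
```

step_arm(plan=[-1.92,3.43,-0.51,0,0,0,-1.92,3.43,-0.51,0,0,0,-1.92,3.43,-0.51,0,0,0,0,0,0,-0.028,0,0.104,0,0,0,-0.028,0,0.104])

```text
time_s: 20.5
ee_pos: [657.4, -94.5, 148.3]
ee_rot: [179.6, -14.8, 167.7]
force: [-0.1, -0.7, 0.6]
gripper_width: 91.3
gripper_force: 0.0
```

step_arm(plan=[0,0,0,-0.028,0,0.104,0,0,0,-0.028,0,0.104,0,0,0,0,0,0,0,0,0,0,0,0])

```text
time_s: 20.83
ee_pos: [656.1, -98.4, 148.9]
ee_rot: [179.5, -14.9, 155.5]
force: [0.0, -0.7, -0.3]
gripper_width: 91.1
gripper_force: 0.0
```

```bash
cat > m5.py <<'E'
import sys
from fit import *
np.set_printoptions(precision=3,suppress=True)
x0=[float(a) for a in sys.argv[1:4]]+[10.9]
s=sensors.state(); T=np.array(s['ee_pos']); Rt=rot(s['ee_rot']); print(s['time_s'],T,s['ee_rot'])
p=viewer.grab_frame('wrist'); save(p,'near.png'); m=comp(gmask(p),proj(p,(x0[0],x0[1],46),True)); ys,xs=np.nonzero(m); print(xs.min(),xs.max(),ys.min(),ys.max())
x,f=fit([(p,True,m,0)],lying,x0,(4,4,.05,2)); print(x,f)
yaw=np.degrees(x[2]); a=np.array([np.cos(x[2]),np.sin(x[2]),0])
G=np.array([x[0],x[1],27])+10*a; tz=-.259*a+np.array([0,0,-.966]); Tg=G+40.5*tz
print('grasp TCP',Tg,'delta world',Tg-T,'delta tool cm',Rt.T@(Tg-T)/10,'down 1cm in tool',Rt.T@[0,0,-1])
Rg=np.column_stack([np.cross(np.cross(tz,-a),tz)*0+(-.966*a+np.array([0,0,.259])),np.cross(tz,(-.966*a+np.array([0,0,.259]))),tz])
print('turn tool',R.from_matrix(Rt.T@Rg).as_rotvec())
E
python3 m5.py 657 -97.6 -.43
```

```text
20.8333 [656.133 -98.391 148.863] [179.528 -14.898 155.497]
294 346 209 312
[656.304 -97.039  -0.433  11.476] 0.7870104244381118
grasp TCP [655.86  -96.834 -12.123] delta world [  -0.273    1.558 -160.986] delta tool cm [-4.053  0.002 15.581] down 1cm in tool [-0.257 -0.008  0.966]
turn tool [0.007 0.002 0.005]
```

step_arm(plan=[-0.9,0,3.5,0,0,0,-0.9,0,3.5,0,0,0,-0.9,0,3.5,0,0,0,-0.9,0,3.2,0,0,0,-0.25,0,0.9,0,0,0])

```text
time_s: 21.3
ee_pos: [653.1, -95.8, -7.5]
ee_rot: [179.7, -15.4, 155.5]
force: [-1.5, -0.0, -0.9]
gripper_width: 91.1
gripper_force: 0.0
```

step_arm(plan=[0,0,0,0,0,0,-0.2,0,0.95,0,0,0,0,0,0,0,0,0])

```text
time_s: 21.55
ee_pos: [657.0, -96.6, -11.1]
ee_rot: [179.5, -14.8, 155.4]
force: [0.4, 0.8, 0.1]
gripper_width: 91.6
gripper_force: 0.0
```

step_arm(plan=[0,0,0,0,0,0,0,0,0,0,0,0,0,0,0,0,0,0,0,0,0,0,0,0,0,0,0,0,0,0], hand=0, newtons=12)

```text
time_s: 21.97
ee_pos: [656.5, -96.7, -11.1]
ee_rot: [179.5, -14.8, 155.4]
force: [0.6, 0.4, -0.2]
gripper_width: 60.7
gripper_force: 0.0
```

step_arm(plan=[0,0,0,0,0,0,0,0,0,0,0,0,0,0,0,0,0,0])

```text
time_s: 22.22
ee_pos: [656.2, -96.6, -11.7]
ee_rot: [179.5, -14.9, 155.4]
force: [-0.5, 0.5, 0.8]
gripper_width: 46.0
gripper_force: 12.0
```

step_arm(plan=[0.5,0,-1.9,0,0,0,0.94,0,-3.5,0,0,0,0.94,0,-3.5,0,0,0,0.94,0,-3.5,0,0,0,0.94,0,-3.5,0,0,0])

```text
time_s: 22.63
ee_pos: [655.0, -97.6, 154.1]
ee_rot: [179.5, -14.9, 155.4]
force: [0.9, 0.6, -0.9]
gripper_width: 46.0
gripper_force: 12.0
```

step_arm(plan=[0.94,0,-3.5,0,0,0,0,0,0,0.0275,0,-0.103,0,0,0,0.0275,0,-0.103,0,0,0,0.0275,0,-0.103,0,0,0,0.0275,0,-0.103])

```text
time_s: 23.05
ee_pos: [655.2, -98.0, 188.8]
ee_rot: [179.6, -14.7, -179.9]
force: [0.6, 0.1, -1.2]
gripper_width: 45.8
gripper_force: 12.0
```

step_arm(plan=[2.72,0,0.72,0,0,0,0,3.6,0,0,-0.102,0,0,3.6,0,0,-0.102,0,0,3.6,0,0,-0.102,0,0,3.6,0,0,-0.102,0])

```text
time_s: 23.47
ee_pos: [627.7, 47.4, 190.6]
ee_rot: [179.5, 9.0, 179.6]
force: [0.3, 1.4, -0.3]
gripper_width: 46.0
gripper_force: 12.0
```

step_arm(plan=[0,0,0,0,-0.102,0,0,0,0,0,-0.102,0,0,0,0,0,0,0,0,0,0,0,0,0,0,0,0,0,0,0])

```text
time_s: 23.88
ee_pos: [629.7, 46.1, 191.2]
ee_rot: [179.6, 20.4, 179.5]
force: [0.1, 0.1, 0.3]
gripper_width: 46.1
gripper_force: 12.0
```

```bash
cat > m6.py <<'E'
from h import *
p=viewer.grab_frame('wrist'); im=p['img'].astype(int); save(p,'ins.png')
g=cv2.inRange(cv2.cvtColor(p['img'],cv2.COLOR_RGB2HSV),(50,110,30),(75,255,255))
for r in (175,190,210):
    c=np.nonzero(g[r,240:400])[0]+240; c=c[(c>255)&(c<385)]; print('sleeve',r,c.min(),c.max(),(c.min()+c.max())/2)
for r in (40,75):
    L=im[r].sum(1)/3; e=np.diff(L); print('peg',r,[int(x) for x in L[286:296]],[int(x) for x in L[342:352]])
E
python3 m3.py w6.png 8.5 -33.5; python3 m6.py
```

```text
[  3.72  13.18 100.4   -1.46  45.98 -85.03] [630.41  45.95 191.34] [179.57  20.47 179.5 ] [ 1.09 -0.37 -1.09] 45.912452109152696 11.992913436843082
peg pts [array([319.8, -53.9]), array([320.4, -19.8]), array([321. ,  20.7]), array([321.7,  75.3]), array([322. , 100.5])]
sleeve axis [ 0.81 -0.01  0.58] center [610.73  45.87 219.75] mouth [559.83  46.44 183.47] proj [318.9 156.5]
mouth s 136.62079643067895 dy -1.7633477767624441 perp up 0.13673659818273606
sleeve 175 271 368 319.5
sleeve 190 268 372 320.0
sleeve 210 268 372 320.0
peg 40 [155, 156, 155, 156, 157, 156, 156, 154, 149, 159] [247, 248, 246, 242, 236, 218, 164, 163, 164, 164]
peg 75 [224, 225, 225, 224, 226, 226, 218, 163, 154, 161] [249, 248, 247, 244, 241, 235, 222, 178, 153, 154]
```

step_arm(plan=[0.58,0.1,0.15,0,0,-0.007,0.58,0,0.15,0,0,0,0.58,0,0.15,0,0,0,0.58,0,0.15,0,0,0,0.48,0,0.13,0,0,0])

```text
time_s: 24.4
ee_pos: [603.2, 47.2, 172.5]
ee_rot: [179.7, 20.3, 180.0]
force: [1.1, -0.7, -0.4]
gripper_width: 46.1
gripper_force: 12.0
```

step_arm(plan=[0.29,0,0.08,0,0,0,0.29,0,0.08,0,0,0,0.29,0,0.08,0,0,0,0,0,0,0,0,0], newtons=7)

```text
time_s: 24.73
ee_pos: [596.1, 47.4, 167.7]
ee_rot: [179.7, 20.3, 180.0]
force: [0.3, -0.1, -1.1]
gripper_width: 46.5
gripper_force: 7.0
```

step_arm(plan=[0.29,0,0.08,0,0,0,0.29,0,0.08,0,0,0,0.29,0,0.08,0,0,0,0,0,0,0,0,0])

```text
time_s: 25.07
ee_pos: [588.6, 47.4, 162.2]
ee_rot: [179.7, 20.3, 180.0]
force: [-0.5, -0.6, -0.1]
gripper_width: 45.9
gripper_force: 7.0
```

```bash
python3 m3.py w7.png 8.5 -33.5
```

```text
[  4.22  11.07 107.74  -1.85  40.91 -84.62] [589.07  47.37 162.52] [179.74  20.33 179.98] [-0.08  0.58 -0.76] 45.90231313146199 6.99452328204643
peg pts [array([320.5,   7. ]), array([320.6,  52.2]), array([320.8, 104.8]), array([321. , 172.3]), array([321.1, 201.9])]
sleeve axis [ 0.82 -0.    0.58] center [569.46  47.23 190.98] mouth [518.47  47.32 154.82] proj [319.1 156.2]
mouth s 86.30604028643302 dy -0.8798276697117231 perp up 0.39130945449314497
```

step_arm(plan=[0.29,0.02,0.08,0,0,0,0.29,0.02,0.08,0,0,0,0.29,0,0.08,0,0,0,0,0,0,0,0,0])

```text
time_s: 25.45
ee_pos: [581.2, 47.8, 156.8]
ee_rot: [179.7, 20.3, 180.0]
force: [0.5, 0.2, -1.0]
gripper_width: 46.0
gripper_force: 7.0
```

step_arm(plan=[0.29,0,0.08,0,0,0,0.29,0,0.08,0,0,0,0.29,0,0.08,0,0,0,0,0,0,0,0,0])

```text
time_s: 25.78
ee_pos: [573.9, 47.8, 151.6]
ee_rot: [179.7, 20.3, 180.0]
force: [-0.4, 0.7, -0.9]
gripper_width: 46.0
gripper_force: 7.0
```

step_arm(plan=[0.29,0,0.08,0,0,0,0.29,0,0.08,0,0,0,0.29,0,0.08,0,0,0,0,0,0,0,0,0])

```text
time_s: 26.12
ee_pos: [566.5, 47.8, 146.3]
ee_rot: [179.7, 20.3, 180.0]
force: [-0.3, 0.1, -0.1]
gripper_width: 46.0
gripper_force: 7.0
```

step_arm(plan=[0.29,0,0.08,0,0,0,0.29,0,0.08,0,0,0,0,0,0,0,0,0])

```text
time_s: 26.37
ee_pos: [561.7, 47.8, 142.9]
ee_rot: [179.7, 20.3, 180.0]
force: [-0.8, -0.0, -1.4]
gripper_width: 45.6
gripper_force: 7.0
```

step_arm(plan=[0.29,0,0.08,0,0,0,0.29,0,0.08,0,0,0,0,0,0,0,0,0])

```text
time_s: 26.62
ee_pos: [556.9, 47.8, 139.4]
ee_rot: [179.7, 20.3, 180.0]
force: [-1.2, 0.1, -0.8]
gripper_width: 46.1
gripper_force: 7.0
```

step_arm(plan=[0.29,0,0.08,0,0,0,0.29,0,0.08,0,0,0,0,0,0,0,0,0])

```text
time_s: 26.87
ee_pos: [552.0, 47.8, 135.8]
ee_rot: [179.7, 20.3, 180.0]
force: [0.4, -0.4, -2.6]
gripper_width: 45.9
gripper_force: 7.0
```

step_arm(plan=[0.29,0,0.08,0,0,0,0.19,0,0.05,0,0,0,0,0,0,0,0,0])

```text
time_s: 27.12
ee_pos: [548.2, 47.8, 133.1]
ee_rot: [179.7, 20.3, 180.0]
force: [-0.1, 0.1, -0.4]
gripper_width: 46.0
gripper_force: 7.0
```

step_arm(plan=[0.19,0,0.05,0,0,0,0.19,0,0.05,0,0,0,0,0,0,0,0,0])

```text
time_s: 27.37
ee_pos: [545.0, 47.8, 130.9]
ee_rot: [179.7, 20.3, 180.0]
force: [0.4, -0.0, -1.7]
gripper_width: 46.2
gripper_force: 7.0
```

step_arm(plan=[0.29,0,0.08,0,0,0,0.29,0,0.08,0,0,0,0.29,0,0.08,0,0,0,0,0,0,0,0,0])

```text
time_s: 27.7
ee_pos: [537.2, 47.8, 125.3]
ee_rot: [179.7, 20.3, 180.0]
force: [0.2, 0.2, -0.2]
gripper_width: 46.0
gripper_force: 7.0
```

step_arm(plan=[0.29,0,0.08,0,0,0,0.29,0,0.08,0,0,0,0.29,0,0.08,0,0,0,0,0,0,0,0,0])

```text
time_s: 28.03
ee_pos: [530.0, 47.9, 120.1]
ee_rot: [179.7, 20.3, 180.0]
force: [0.1, -0.1, -0.5]
gripper_width: 46.5
gripper_force: 7.0
```

```bash
python3 m3.py w8.png 8.5 -33.5
```

```text
[  4.89   8.68 118.01  -2.65  33.07 -83.16] [530.46  47.89 120.39] [179.74  20.32 179.97] [-0.8  -0.68 -0.73] 46.25516822418249 6.9945298513630405
peg pts [array([319.9, 127.6]), array([320. , 189.3]), array([320.1, 254.3]), array([320.2, 327.2]), array([320.3, 355.8])]
sleeve axis [ 0.82 -0.    0.58] center [510.86  47.74 148.85] mouth [459.86  47.84 112.7 ] proj [319.2 156.3]
mouth s 14.13503943769793 dy -0.35896722061082187 perp up -0.49175714029070433
```

step_arm(plan=[0.29,0,0.08,0,0,0,0.29,0,0.08,0,0,0,0.29,0,0.08,0,0,0,0,0,0,0,0,0])

```text
time_s: 28.42
ee_pos: [522.6, 47.8, 114.8]
ee_rot: [179.7, 20.3, 180.0]
force: [-0.5, -0.5, -0.7]
gripper_width: 46.0
gripper_force: 7.0
```

step_arm(plan=[0.19,0,0.05,0,0,0,0.1,0,0.03,0,0,0,0,0,0,0,0,0])

```text
time_s: 28.67
ee_pos: [520.9, 47.9, 113.5]
ee_rot: [179.7, 20.3, 180.0]
force: [0.4, -0.6, -0.2]
gripper_width: 45.9
gripper_force: 7.0
```

step_arm(plan=[0.19,0,0.05,0,0,0,0,0,0,0,0,0])

```text
time_s: 28.83
ee_pos: [519.2, 47.9, 112.3]
ee_rot: [179.7, 20.3, 180.0]
force: [-0.4, 0.6, -0.3]
gripper_width: 46.1
gripper_force: 7.0
```

step_arm(plan=[0.15,0,0.04,0,0,0,0,0,0,0,0,0])

```text
time_s: 29.0
ee_pos: [518.0, 47.9, 111.4]
ee_rot: [179.7, 20.3, 180.0]
force: [-0.5, 0.2, -1.1]
gripper_width: 46.2
gripper_force: 7.0
```

step_arm(plan=[0.15,0,0.04,0,0,0,0,0,0,0,0,0])

```text
time_s: 29.17
ee_pos: [517.6, 48.0, 111.1]
ee_rot: [179.7, 20.4, 180.0]
force: [1.3, 0.3, -1.1]
gripper_width: 45.8
gripper_force: 7.0
```

step_arm(plan=[0.15,0,0.04,0,0,0,0,0,0,0,0,0])

```text
time_s: 29.33
ee_pos: [517.6, 48.1, 111.0]
ee_rot: [179.7, 20.6, 180.0]
force: [3.4, 0.5, 1.3]
gripper_width: 46.0
gripper_force: 7.0
```

It slid fully home: contact with the collar at the expected depth, with force about 3.5 N. I'll release it and back off.

step_arm(plan=[0,0,0,0,0,0,0,0,0,0,0,0,0,0,0,0,0,0,0,0,0,0,0,0], hand=7)

```text
time_s: 29.67
ee_pos: [515.1, 47.9, 109.4]
ee_rot: [179.7, 20.3, 180.0]
force: [0.7, -0.5, -0.9]
gripper_width: 68.4
gripper_force: 0.0
```

step_arm(plan=[0,0,-1,0,0,0,0,0,-2.5,0,0,0,0,0,-3,0,0,0,0,0,-3,0,0,0,0,0,-3,0,0,0])

```text
time_s: 30.08
ee_pos: [471.1, 47.3, 227.8]
ee_rot: [179.7, 20.3, 180.0]
force: [0.6, 0.1, 0.7]
gripper_width: 70.0
gripper_force: 0.0
```

```bash
cat > m7.py <<'E'
from fit import *
np.set_printoptions(precision=2,suppress=True)
P={c:viewer.grab_frame(c) for c in ['scene','wrist','side']}; s=sensors.state(); print(s['time_s'],s['ee_pos'],s['gripper_width'])
for c in P: save(P[c],'chk_%s.png'%c)
# lip-to-home check: free shift along peg axis s and y
t=np.radians(35)
def on(x):
    Rp=R.from_euler('y',-35,degrees=True).as_matrix(); c=np.array([448,48+x[1],105])+x[0]*np.array([np.cos(t),0,np.sin(t)])
    return [prism(10.5)@Rp.T+c]
for c in ('scene','wrist','side'):
    w=c=='wrist'; g=gmask(P[c])
    box=np.array([proj(P[c],X,w) for X in on([70,0])[0]]); k=np.zeros_like(g); cv2.fillConvexPoly(k,cv2.convexHull(box.astype(np.int32)),1)
    m=comp(g*cv2.dilate(k,np.ones((15,15))),box.mean(0)); print(c,m.sum(),fit([(P[c],w,m,0)],on,(64,0),(6,3)))
E
python3 m7.py
```

```text
30.2333 [472.96  47.5  229.46] 70.0349324974023
scene 350 (array([82.25, -3.26]), np.float64(0.9252447345001483))
wrist 8721 (array([62.77,  0.7 ]), np.float64(0.9688965740840808))
side 805 (array([61.37,  5.99]), np.float64(0.9456756933971543))
```

The peg sleeve sits home: the wrist fit gives its origin at z 62.8 against 62.5 expected. On to the third sleeve.

step_arm(plan=[-2.48,2.33,0.9,0,0,0,-2.48,2.33,0.9,0,0,0,-2.48,2.33,0.9,0,0,0,-2.48,2.33,0.9,0,0,0,-2.48,2.33,0.9,0,0,0], hand=9.1)

```text
time_s: 30.65
ee_pos: [604.4, 165.0, 226.0]
ee_rot: [179.8, 20.2, -180.0]
force: [0.6, -1.2, 0.7]
gripper_width: 91.2
gripper_force: 0.0
```

step_arm(plan=[-2.48,2.33,0.9,0,0,0,0,0,0,0,0.102,0,0,0,0,0,0.102,0,0,0,0,0,0.102,0,0,0,0,0,0.102,0])

```text
time_s: 31.07
ee_pos: [630.1, 187.6, 227.4]
ee_rot: [179.8, -3.4, -179.9]
force: [1.1, 0.6, -0.3]
gripper_width: 91.3
gripper_force: 0.0
```

step_arm(plan=[0,0,0,0,0.102,0,0,0,0,0,0.102,0,0,0,0,0.026,0,-0.097,-1.0,0,3.8,0,0,0,-1.0,0,3.8,0,0,0])

```text
time_s: 31.48
ee_pos: [632.0, 188.0, 148.2]
ee_rot: [179.8, -14.6, -174.1]
force: [0.8, 0.2, -0.3]
gripper_width: 91.2
gripper_force: 0.0
```

step_arm(plan=[0,0,0,0,0,0,0,0,0,0,0,0])

```text
time_s: 31.65
ee_pos: [628.6, 187.2, 146.8]
ee_rot: [179.9, -15.2, -174.1]
force: [0.0, 0.8, 0.3]
gripper_width: 90.8
gripper_force: 0.0
```

```bash
python3 m5.py 633 188.7 .10
```

```text
31.65 [628.616 187.152 146.791] [ 179.854  -15.169 -174.149]
293 345 215 312
[631.691 187.681   0.109  12.704] 0.7763625718092102
grasp TCP [631.204 187.628 -12.123] delta world [   2.588    0.476 -158.914] delta tool cm [-4.411 -0.018 15.269] down 1cm in tool [-0.262 -0.002  0.965]
turn tool [ 0.004 -0.003 -0.007]
```

step_arm(plan=[-0.95,0,3.4,0,0,0,-0.95,0,3.4,0,0,0,-0.95,0,3.4,0,0,0,-0.95,0,3.4,0,0,0,-0.3,0,0.8,0,0,0])

```text
time_s: 32.12
ee_pos: [632.1, 188.1, -2.2]
ee_rot: [179.8, -14.9, -174.1]
force: [-2.2, -0.1, -0.3]
gripper_width: 91.3
gripper_force: 0.0
```

step_arm(plan=[0,0,0,0,0,0,-0.3,0,0.8,0,0,0,0,0,0,0,0,0])

```text
time_s: 32.37
ee_pos: [636.3, 189.1, -6.1]
ee_rot: [179.7, -14.4, -174.1]
force: [-0.1, -1.1, 0.8]
gripper_width: 91.1
gripper_force: 0.0
```

step_arm(plan=[0,0,0,0,0,0,0,0,0,0,0,0,0,0,0,0,0,0,0,0,0,0,0,0,0,0,0,0,0,0], hand=0, newtons=12)

```text
time_s: 32.78
ee_pos: [634.7, 188.7, -7.4]
ee_rot: [179.8, -14.6, -174.1]
force: [-0.2, -0.9, -0.0]
gripper_width: 60.7
gripper_force: 0.0
```

step_arm(plan=[0,0,0,0,0,0,0,0,0,0,0,0,0,0,0,0,0,0])

```text
time_s: 33.03
ee_pos: [634.5, 188.6, -7.9]
ee_rot: [179.8, -14.7, -174.1]
force: [1.2, -0.2, 0.4]
gripper_width: 46.1
gripper_force: 12.0
```

step_arm(plan=[0.5,0,-1.9,0,0,0,0.94,0,-3.5,0,0,0,0.94,0,-3.5,0,0,0,0.94,0,-3.5,0,0,0,0.94,0,-3.5,0,0,0])

```text
time_s: 33.45
ee_pos: [633.2, 187.8, 157.9]
ee_rot: [179.8, -14.7, -174.1]
force: [0.7, 0.3, -1.6]
gripper_width: 46.1
gripper_force: 12.0
```

step_arm(plan=[0.94,0,-3.5,0,0,0,0,0,0,-0.027,0,0.1,0,-4.15,0,0,0,0,0,-4.15,0,0,0,0,0,-4.15,0,0,0,0])

```text
time_s: 33.87
ee_pos: [632.8, 62.3, 192.1]
ee_rot: [179.7, -14.7, -179.9]
force: [0.5, -0.1, -2.1]
gripper_width: 46.1
gripper_force: 12.0
```

step_arm(plan=[0,-4.15,0,0,0,0,0,-4.15,0,0,0,0,0,-4.15,0,0,0,0,0,-4.15,0,0,0,0,0,-4.15,0,0,0,0])

```text
time_s: 34.28
ee_pos: [632.3, -146.1, 191.1]
ee_rot: [179.7, -14.7, 180.0]
force: [0.4, 0.7, -1.1]
gripper_width: 46.0
gripper_force: 12.0
```

step_arm(plan=[0,-4.15,0,0,0,0,0,-4.15,0,0,0,0,0,-4.15,0,0,0,0,0,0,0,0,0,0,0,0,0,0,0,0])

```text
time_s: 34.7
ee_pos: [631.7, -271.0, 189.6]
ee_rot: [179.7, -14.8, 179.7]
force: [1.0, 1.2, -2.0]
gripper_width: 45.7
gripper_force: 12.0
```

step_arm(plan=[3.26,0,0.87,0,0,0,3.26,0,0.87,0,0,0,3.26,0,0.87,0,0,0,3.26,0,0.87,0,0,0,-1.0,0,3.8,0,0,0])

```text
time_s: 35.12
ee_pos: [495.9, -268.4, 158.5]
ee_rot: [-179.9, -14.2, 179.9]
force: [1.8, -0.3, -0.2]
gripper_width: 45.9
gripper_force: 12.0
```

step_arm(plan=[-1.0,0,3.8,0,0,0,-1.0,0,3.8,0,0,0,-0.8,0,3.2,0,0,0,-0.5,0,1.8,0,0,0,0,0,0,0,0,0])

```text
time_s: 35.53
ee_pos: [494.7, -264.4, 16.7]
ee_rot: [179.4, -15.2, -179.9]
force: [-0.6, -0.3, -1.1]
gripper_width: 46.1
gripper_force: 12.0
```

step_arm(plan=[0,0,0,0,0,0,0,0,0,0,0,0])

```text
time_s: 35.7
ee_pos: [498.8, -267.4, 22.2]
ee_rot: [179.8, -14.6, 180.0]
force: [-0.8, 0.9, 0.3]
gripper_width: 45.8
gripper_force: 12.0
```

step_arm(plan=[-0.27,0,1.0,0,0,0,-0.27,0,1.0,0,0,0,0,0,0,0,0,0,0,0,0,0,0,0])

```text
time_s: 36.03
ee_pos: [497.2, -267.4, -0.4]
ee_rot: [179.7, -14.8, 180.0]
force: [0.5, 0.4, -2.7]
gripper_width: 46.2
gripper_force: 12.0
```

step_arm(plan=[0,0,0,0,0,0,0,0,0,0,0,0,0,0,0,0,0,0,0,0,0,0,0,0], hand=6.5)

```text
time_s: 36.37
ee_pos: [497.9, -267.8, 0.4]
ee_rot: [179.8, -14.7, 179.9]
force: [0.3, 0.1, -0.0]
gripper_width: 64.5
gripper_force: 0.0
```

step_arm(plan=[0.2,0,-0.8,0,0,0,0.6,0,-2.2,0,0,0,1,0,-3.8,0,0,0,1,0,-3.8,0,0,0,1,0,-3.8,0,0,0])

```text
time_s: 36.78
ee_pos: [497.1, -268.1, 151.2]
ee_rot: [179.7, -14.7, 180.0]
force: [-0.1, -1.2, 0.7]
gripper_width: 65.1
gripper_force: 0.0
```

step_arm(plan=[1,0,-3.8,0,0,0,0,0,0,0,0,0,0,0,0,0,0,0])

```text
time_s: 37.03
ee_pos: [498.7, -269.0, 191.5]
ee_rot: [179.9, -14.3, 179.9]
force: [-0.4, -0.1, -0.6]
gripper_width: 65.3
gripper_force: 0.0
```

```bash
python3 m7.py; python3 - <<'E'
import cv2,numpy as np
a=cv2.imread('pics/chk_scene.png')[130:350,130:510]; b=cv2.imread('pics/chk_side.png')[150:370,180:460]
cv2.imwrite('pics/fin.png',cv2.resize(np.hstack([a,b]),(790,263*1+0),interpolation=cv2.INTER_CUBIC))
E
```

```text
37.1833 [ 496.54 -267.97  187.08] 64.59880254685118
scene 352 (array([83.91, -3.16]), np.float64(0.9313798219584569))
wrist 1478 (array([63.04, -1.51]), np.float64(0.3634109210644146))
side 805 (array([61.37,  5.99]), np.float64(0.9456756933971543))
```

View pics/fin.png

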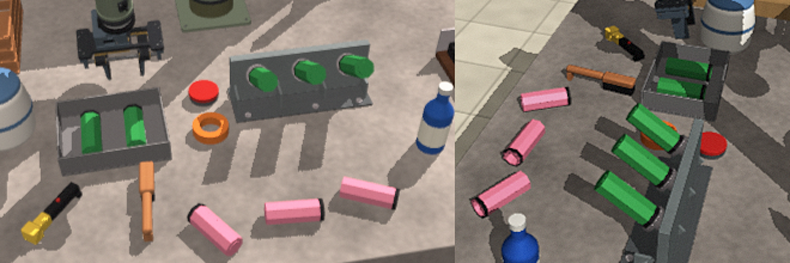

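The final view shows three matching sleeves on the rack, the right-bored one home at (262,78). Both rejects are in the tub at (92,130) and (134,125), and the other things look undisturbed. I'll hand in.

```bash
python3 -c "
from workcell import env
print(env.job_done())"
```

```text
the job is handed in; nothing more can be done
None
```

The sleeve that slid fully home is on the peg against the collar and the other two are in the grey tub; the middle one bound about 39 mm short, and the third went in untried because the peg was already filled.

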